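Set a sprung belt tensioner with a wedge

TASK

Set the sprung tensioner arm with the yellow wedge: put the wedge into the lane along the aluminium fence, thin end towards the white shoe, and drive it in between fence and shoe until the red pointer stands at the green clip on the scale. Work gently, never pushing with more than 20 N, do not run the pointer well past the clip or move the clip, and leave the wedge flat on the plate holding the arm there by itself. Do not disturb the other things on the bench.

Things in the scene. Friction and masses are not known exactly. Their poses are not given: they have to be found in the camera images.
- stand: Fixed rig on a green cast base: dark steel plate 420 mm long (x -175 to +245 mm), top at z = 95 mm, y -125 to +40 mm at most. Origin: on the bench, under point mouth; z up. The wedge is driven in along +x. The lane is the bare plate for x from -165 mm to 0 on the fence's -y side; nothing but the fence and a nut (y below -50 mm) stands by it for x below -12 mm.
- mouth (a point): Point on the plate's top at the nominal line of the fence's lane face, beside the shoe; stand axes. Aluminium fence: 16 mm wide, 24 mm high, x -165 to +60 mm. Its lane face is nominally at y = 0 but is clamped anywhere from y = -3 to +3 mm, which is not measured: so the depth that sets the arm is not known beforehand; go by the pointer.
- shoe (a point): Middle of the white round shoe (24 mm diameter, 20 mm high, does not roll) at the end of the blue arm; at rest at x = 0, y = -29, z = 109 mm of the stand, 14 to 20 mm clear of the fence. The wedge pushes it towards -y. Spring force here 2 N at rest, about 6 N at the far settings. Driving the wedge takes up to about 16 N (friction varies); friction then holds it.
- pivot (a point): Upright pivot of the blue sprung arm, on the plate's top at x = 60, y = -55 mm of the stand; stand axes. Stops end the arm's travel at 0 and 0.45 rad (anticlockwise from above as the wedge goes in).
- pointer_tip (a point): Tip of the arm's red pointer, 150 mm from the pivot, 10 mm above the plate's top; it moves along the white scale (black ticks each 0.05 rad) towards the stand's +y as the wedge is driven in, about 2.5 times as far as the shoe (0.65 mm per mm of wedge). When the push ends it may drop back by up to 10 mm as the wedge squares itself to the fence: read it again after letting go, and drive on if need be.
- mark (a point): The setting to reach: the point on the pointer tip's arc, 150 mm from the pivot, at the green clip on the scale's outer edge (the clip's block begins 16 mm further out, a thin green line leads inwards). It is 22 to 41 mm of arc from the pointer's rest. Its y axis turns with the clip and is that of the stand turned by the value of joint clip.
- wedge: Loose yellow wedge lying on a 95 mm high timber block, about 0.3 kg, 135 mm long, 30 mm high, with an upright grip block. Origin: underside, below the block; x towards the nose (x = +90 mm), tail face at x = -45 mm. Flat face at y = +19 mm (goes to the fence); the other side is at y = -19 mm from the tail to x = -30 mm, then slopes to y = +12 mm at the nose (38 mm thick at the tail, 7 mm at the nose).
- wedge_grip (a point): Middle of the wedge's upright grip block, 55 mm above the underside: the block is 34 mm along x, 20 mm across y (grasp here), from 30 to 76 mm above the underside. Axes as the wedge's.
- wedge_tail (a point): Middle of the wedge's upright tail face (38 mm wide, 30 mm high), 15 mm above the underside. Axes as the wedge's; push along +x.
- clip (a joint): Position of the green clip about the pivot (rad); it sits by friction and must not be moved.
- thermos: Bystander: white steel flask with a black cup, 72 mm across, 206 mm high; origin under its middle.
- anti_spatter: Bystander: blue bottle with a white cap, 65 mm across, 160 mm high; origin under its middle.
- nut_1: Bystander: large hex nut lying on the rig's plate beside the lane, 42x36x18 mm; origin under its middle.

How it is judged:
At the end, for the whole second after the job is handed in: The red pointer stands within 5 mm of the mark at the green clip, held there by the wedge, which lies flat on the base plate (within 0.06 rad and 4 mm) between fence and shoe, at rest and let go (y of pointer_tip in the frame of mark between -0.005 and 0.005 m and horizontal distance between pointer_tip and mark below 0.006 m and angle between wedge's own z axis and vertical below 0.06 rad and z of wedge in the frame of stand between 0.091 and 0.099 m and linear speed of wedge below 0.01 m/s and contact force between wedge and stand above 1 N); the robot touches nothing.
It fails at once if the pointer is run more than 12 mm past the mark (y of pointer_tip in the frame of mark above 0.012 m).
It fails at once if the wedge presses on the rig (its contact forces on plate, fence and shoe added up) with more than 40 N (contact force between wedge and stand above 40 N).
It fails at once if the robot presses on the rig itself with more than 25 N (contact force between any of the fingers, the arm and stand above 25 N).
It fails at once if the green clip is moved by more than 4 mm (distance of mark from where it was at the start of the episode above 0.004 m).
It fails at once if a bystander is moved by more than 20 mm (distance of any of thermos, anti_spatter, nut_1 from where it was at the start of the episode above 0.02 m).
It also fails if it takes over 64 s, if anything falls off the work surface, if the arm or the gripper's body presses on something with over 40 N, if the wrist force passes 120 N, or if a joint passes its speed limit or range.

ROBOT

A 6-joint arm with a two-finger parallel gripper is mounted at the origin on the work surface; the furniture and walls round the work are solid. World frame = base frame: x ahead of the robot, y to its left, z up, the work surface at z = 0. Lengths are in m, angles in rad, forces in N, time in s.
With the tool pointing down it reaches from about 0.3 to 0.85 m from the base axis. Payload 4.2 kg.
Tool frame: the origin (TCP) lies at the very end of the fingers, on their centre line; the grasp point (between the pads) lies 19 mm behind it; z points along the fingers, x is the direction in which the jaws open and shut, and the axes are right-handed (so a half turn about z gives the same grasp; the last joint's range is limited). The gripper opens to 91 mm and grips with 3 to 60 N. Pads are 32 mm wide; open, the fingers measure 118 mm over their backs; the gripper's body (76 mm by 178 mm) begins 60 mm behind the grasp point.
Start: joints at [-1.238, 0.32, 1.565, -0, 1.257, -0.02], TCP at [0.199, -0.54, 0.214] pointing down, gripper open.
Joint ranges: [-3.11, 3.11], [-0.84, 2.01], [0.21, 2.61], [-1.34, 4.49], [0.05, 2.63], [-2.56, 2.56]. Speed limits (rad/s): [2.57, 2.57, 3.14, 3.14, 3.14, 3.14].

INTERFACE

Orientations are given as a rotation vector (axis times angle).
In Python, from rig import ctrl gives the robot as it stands.
- The arm moves only by the shell command python3 -m jog 'ROWS' [FORCE]. ROWS is text: rows parted by semicolons, each of 7 numbers parted by spaces: the shift along the tool's x, y, z in mm, then the turn, a rotation vector about the tool's x, y, z in degrees, then the gripper's target within -1 to 1 (fully open at 1, half-way at 0, shut at -1). In form: x y z wx wy wz gripper; .... A call has 1 to 12 rows; each row is the pose to reach, as a shift and turn from the pose measured when the call began, along the tool's axes at that moment; what a row does not reach only later rows make up. A row lasts 1/12 s, in which the tool goes at most 41.7 mm and 7.16 degrees, less where a joint would pass 70% of its speed; a pose out of reach is approached as far as the arm can. A call with a gripper value outside its range is refused whole. The fingers move at their own pace and stop on an object; FORCE is the grip in N (left out, the last holds). Time passes only in rows, so rows that repeat a pose let the fingers close. It gives the time, the measured TCP pose, the force and the opening at its end, in the units of the state.
- ctrl.get_state(): the state, without advancing time (a new reading comes with each control period).
- ctrl.capture(name): name is "scene" or "top" or "wrist"; returns a dict with "image" (400x640x3 uint8, red, green, blue), "depth" (400x640 float32, m along the optical axis (not along the pixel's ray), 0 where there is no reading), "intrinsics" (3x3 intrinsics, pixels), "extrinsics" (4x4, takes a point from camera to world coordinates). Camera axes: x right, y down, z forward; pixel columns grow to the right and rows downward; lengths in m; the calibration is good to about 2 mm. A picture is of the moment at which its call begins.
- ctrl.job_done(): hands the job in, once; it reports no verdict.
The state is a dict: "clock": time; "joint_positions": joint angles; "joint_velocities": joint speeds; "tau": joint torques, N m; "tool_pos": TCP position; "tcp_rot": TCP orientation; "ft_force": force on the tool from outside, world axes, zero at the start; "wrist_torque": the same for the moment, N m; "gripper_width": finger opening in m.
Only numpy, scipy, OpenCV 4.12 (cv2) and the standard library are available. Lean on these libraries where they do the work, as an engineer would, in place of code of your own. Each camera call takes 0.05 s, during which the arm holds its last target.

## Working session

There is one attempt and no reset: what is moved stays moved. The work goes in short steps, Python scripts to look and compute and a shell command to move; the robot and the scene stay as the last step left them, time stands still between calls to the robot, and variables do not carry over. Pictures are saved under pics/ and viewed, and the job is handed in when it is done.

```bash
ls; mkdir -p pics
python3 - <<'E'
from rig import ctrl
import cv2,numpy as np
print(ctrl.get_state())
for n in ["scene","top","wrist"]:
    c=ctrl.capture(n); cv2.imwrite(f"pics/{n}0.png",c["image"][:,:,::-1]); print(n,c["intrinsics"],c["extrinsics"]); np.savez(f"pics/{n}0.npz",**c)
E
```

```text
pics
{'clock': 0.0, 'joint_positions': array([-1.23799908e+00,  3.20341339e-01,  1.56566333e+00, -2.53191523e-05,
        1.25740643e+00, -1.99846700e-02]), 'joint_velocities': array([ 8.94721285e-04,  5.00774243e-04,  6.19118800e-04,  3.22203640e-04,
        2.70686778e-03, -6.06745143e-05]), 'tau': array([-1.29052671e-03, -4.12460876e+01, -2.31976479e+01,  7.24561675e-02,
        4.57597047e-02, -1.54539962e-04]), 'tool_pos': array([ 0.19850599, -0.53911516,  0.21309799]), 'tcp_rot': array([-2.57593046e+00,  1.79654742e+00,  2.33122135e-03]), 'ft_force': array([-0.29815157,  0.06957501,  0.23589156]), 'wrist_torque': array([-0.04449264, -0.02772964, -0.01072025]), 'gripper_width': 0.09112612372361853}
scene [[439.27028798   0.         318.17329593]
 [  0.         439.27028798 204.33217399]
 [  0.           0.           1.        ]] [[-0.4993516  -0.50113911  0.7067585  -0.54592863]
 [-0.8663941   0.28596904 -0.40936898  0.54473821]
 [ 0.00303976 -0.81675045 -0.57698307  0.93961761]
 [ 0.          0.          0.          1.        ]]
top [[515.87265418   0.         322.89927353]
 [  0.         515.87265418 199.405782  ]
 [  0.           0.           1.        ]] [[ 1.43729078e-02 -9.75452811e-01  2.19739013e-01  9.63134845e-02]
 [-9.99895152e-01 -1.36343218e-02  4.87743787e-03 -4.63519151e-02]
 [-1.76171807e-03 -2.19786077e-01 -9.75546502e-01  1.77879552e+00]
 [ 0.00000000e+00  0.00000000e+00  0.00000000e+00  1.00000000e+00]]
wrist [[321.29106634   0.         323.39754275]
 [  0.         321.29106634 201.83290017]
 [  0.           0.           1.        ]] [[ 0.34563293 -0.90984951 -0.22959037  0.26298525]
 [-0.93836745 -0.33567407 -0.08239808 -0.51712407]
 [-0.00209768  0.24391962 -0.96979318  0.3847884 ]
 [ 0.          0.          0.          1.        ]]
```

View pics/scene0.png

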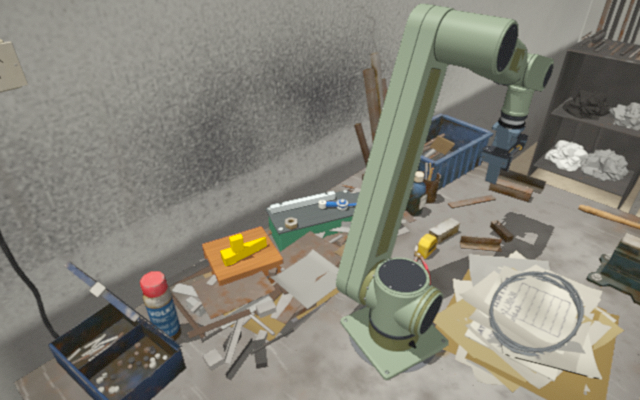

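View pics/top0.png

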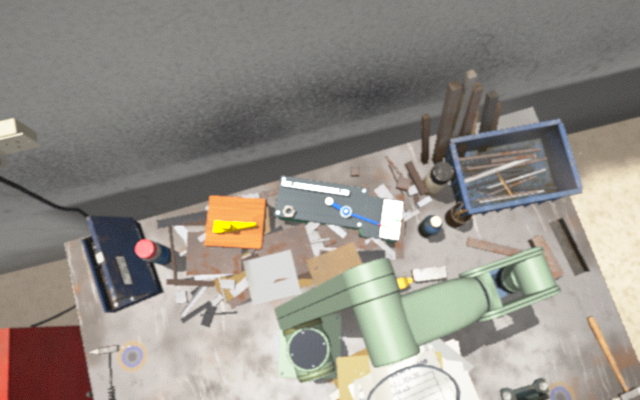

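View pics/wrist0.png

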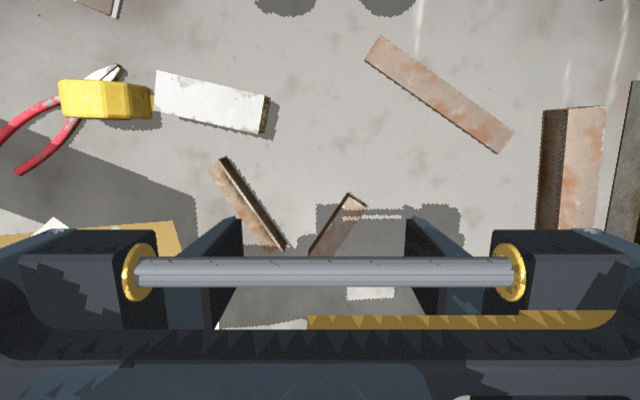

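Run:
```python
import cv2
im=cv2.imread("pics/top0.png")
cv2.imwrite("pics/z1.png",cv2.resize(im[165:255,265:415],None,fx=5.3,fy=5.3,interpolation=cv2.INTER_CUBIC))
cv2.imwrite("pics/z2.png",cv2.resize(im[185:260,195:285],None,fx=6,fy=6,interpolation=cv2.INTER_CUBIC))
```

```text
(no output)
```

View pics/z1.png

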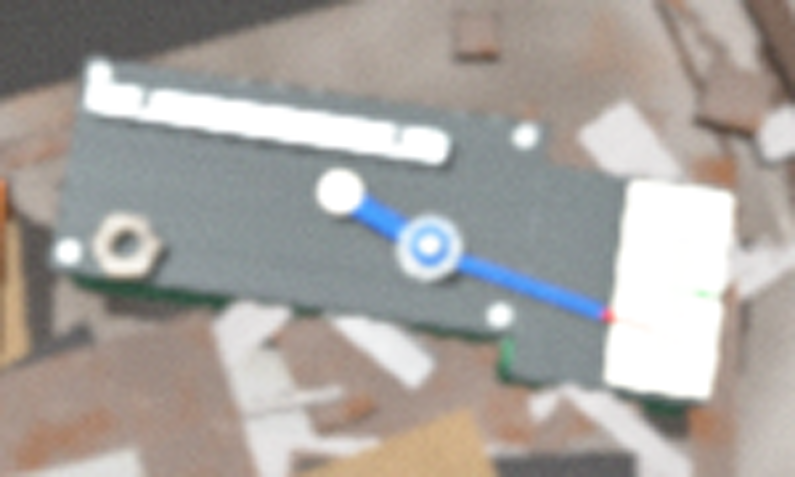

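View pics/z2.png

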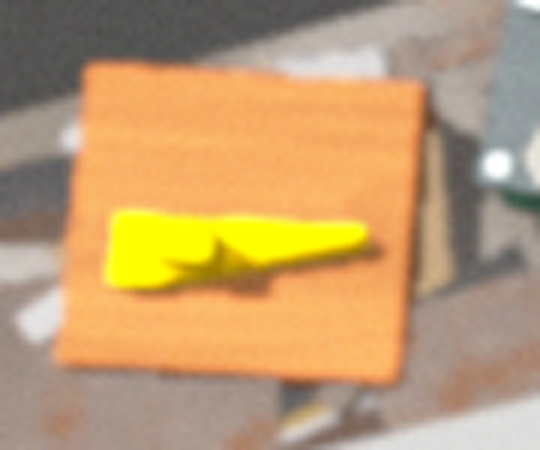

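```bash
cat > h.py <<'E'
import numpy as np,cv2
from scipy.spatial.transform import Rotation as R
def ray(c,uv,z):
    K,E=c["intrinsics"],c["extrinsics"]
    uv=np.atleast_2d(uv).astype(float)
    d=np.c_[(uv[:,0]-K[0,2])/K[0,0],(uv[:,1]-K[1,2])/K[1,1],np.ones(len(uv))]@E[:3,:3].T
    o=E[:3,3]; return o+d*((z-o[2])/d[:,2])[:,None]
def proj(c,p):
    K,E=c["intrinsics"],c["extrinsics"]
    q=(np.atleast_2d(p)-E[:3,3])@E[:3,:3]
    return np.c_[q[:,0]/q[:,2]*K[0,0]+K[0,2],q[:,1]/q[:,2]*K[1,1]+K[1,2]]
E
python3 - <<'E'
from h import *
c=np.load("pics/top0.npz")
s=5.3;f=lambda u,v:(265+(u+.5)/s-.5,165+(v+.5)/s-.5)
print("shoe",ray(c,f(341,192),.119),"pivot",ray(c,f(430,245),.119))
print("pivot alt",ray(c,f(430,245),.13))
print("fence lane edge",ray(c,[f(90,112),f(435,165)],.119))
print("fence back edge",ray(c,[f(95,85),f(445,132)],.119))
print("nut",ray(c,f(127,245),.113))
print("ptr",ray(c,f(608,315),.105),"clip",ray(c,f(705,295),.1))
print("plate corners L",ray(c,[f(90,62),f(55,270)],.095))
s=6;g=lambda u,v:(195+(u+.5)/s-.5,185+(v+.5)/s-.5)
print("wedge",ray(c,[g(108,288),g(367,228)],.125), "flat", ray(c,[g(118,212),g(360,224)],.125))
im=c["image"];dp=c["depth"]
for n,p in dict(shoe=f(341,192),plate=f(250,220),wedge=g(340,236),gt=g(200,245),wt=g(125,270)).items():
    u,v=map(lambda t:int(round(t)),p);z=dp[v,u];K=c["intrinsics"];E=c["extrinsics"]
    q=np.array([(u-K[0,2])/K[0,0],(v-K[1,2])/K[1,1],1])*z;print(n,E[:3,:3]@q+E[:3,3])
E
```

```text
shoe [[ 0.46567544 -0.05801055  0.119     ]] pivot [[ 0.43283157 -0.11350495  0.119     ]]
pivot alt [[ 0.43060136 -0.11305991  0.13      ]]
fence lane edge [[ 0.51478775  0.09973137  0.119     ]
 [ 0.48373175 -0.11638414  0.119     ]]
fence back edge [[ 0.53229738  0.09715238  0.119     ]
 [ 0.50499345 -0.12254239  0.119     ]]
nut [[0.43140865 0.07453644 0.113     ]]
ptr [[ 0.39289758 -0.22474874  0.105     ]] clip [[ 0.40728489 -0.28587196  0.1       ]]
plate corners L [[0.55371366 0.10289538 0.095     ]
 [0.41841427 0.12052184 0.095     ]]
wedge [[0.35363549 0.31777466 0.125     ]
 [0.38846997 0.1792886  0.125     ]] flat [[0.39538129 0.3149026  0.125     ]
 [0.39061753 0.18318122 0.125     ]]
shoe [ 0.48381828 -0.03145155  0.09471847]
plate [0.47041327 0.0186763  0.0901112 ]
wedge [0.3839134  0.19481673 0.12307985]
gt [0.37133726 0.26036574 0.17115333]
wt [0.36255947 0.31092489 0.12281013]
```

```bash
cat >> h.py <<'E'
def plan(ctrl,p,yaw):
    """p world TCP, yaw of tool x (deg, world) with tool down; prints shift mm & turn deg"""
    s=ctrl.get_state(); R0=R.from_rotvec(s["tcp_rot"])
    y=np.radians(yaw); x=np.array([np.cos(y),np.sin(y),0]); z=np.array([0,0,-1.]); M=np.c_[x,np.cross(z,x),z]
    d=R0.inv().apply(np.array(p)-s["tool_pos"])*1000
    w=np.degrees((R0.inv()*R.from_matrix(M)).as_rotvec())
    a=R0.as_matrix()
    print("now",s["tool_pos"].round(4),"toolx yaw",np.degrees(np.arctan2(a[1,0],a[0,0])).round(2),"shift",d.round(1),"turn",w.round(2),"F",s["ft_force"].round(1),"t",s["clock"])
E
python3 - <<'E'
from h import *
from rig import ctrl
for p in [(.2,-.54,.36),(.40,-.25,.36),(.42,.0,.36),(.37,.26,.33)]:
  plan(ctrl,p,-2); 
plan(ctrl,p,178)
E
```

```text
now [ 0.1986 -0.5392  0.2133] toolx yaw -69.78 shift [   1.    -1.1 -146.7] turn [-5.000e-02  7.000e-02 -6.778e+01] F [-0.3 -0.6 -0.6] t 0.15
now [ 0.1986 -0.5392  0.2133] toolx yaw -69.78 shift [-202.  -289.  -146.4] turn [-5.000e-02  7.000e-02 -6.778e+01] F [-0.3 -0.6 -0.6] t 0.15
now [ 0.1986 -0.5392  0.2133] toolx yaw -69.78 shift [-429.7 -394.1 -146.1] turn [-5.000e-02  7.000e-02 -6.778e+01] F [-0.3 -0.6 -0.6] t 0.15
now [ 0.1986 -0.5392  0.2133] toolx yaw -69.78 shift [-690.9 -437.1 -115.7] turn [-5.000e-02  7.000e-02 -6.778e+01] F [-0.3 -0.6 -0.6] t 0.15
now [ 0.1986 -0.5392  0.2133] toolx yaw -69.78 shift [-690.9 -437.1 -115.7] turn [7.0000e-02 5.0000e-02 1.1222e+02] F [-0.3 -0.6 -0.6] t 0.15
```

```bash
python3 -m jog '0 0 -42 0 0 0 1; -30 -40 -84 0 0 0 1; -55 -80 -126 0 0 -5 1; -80 -115 -146 0 0 -12 1; -110 -150 -146 0 0 -19 1; -135 -190 -146 0 0 -26 1; -160 -225 -146 0 0 -33 1; -190 -260 -146 0 0 -40 1; -215 -290 -146 0 0 -47 1; -250 -315 -146 0 0 -54 1; -285 -330 -146 0 0 -61 1; -320 -345 -146 0 0 -67.8 1'
python3 - <<'E'
from h import *
from rig import ctrl
plan(ctrl,(.372,.26,.30),-2)
E
```

```text
clock: 1.15
tool_pos: [0.4037, -0.1655, 0.359]
tcp_rot: [-3.14, 0.045, 0.001]
ft_force: [0.5, 0.0, -0.0]
gripper_width: 0.0912
now [ 0.4037 -0.1655  0.359 ] toolx yaw -1.64 shift [ -43.9 -424.3   59.7] turn [-0.09  0.04  0.36] F [ 0.5  0.  -0. ] t 1.15
```

Run:
```python
from h import *
from rig import ctrl
c=ctrl.capture("wrist"); cv2.imwrite("pics/w1.png",c["image"][:,:,::-1]); np.savez("pics/w1.npz",**c); print(c["extrinsics"].round(3))
```

```text
[[ 1.    -0.027 -0.008  0.406]
 [-0.029 -0.97  -0.241 -0.099]
 [-0.001  0.242 -0.97   0.531]
 [ 0.     0.     0.     1.   ]]
```

View pics/w1.png

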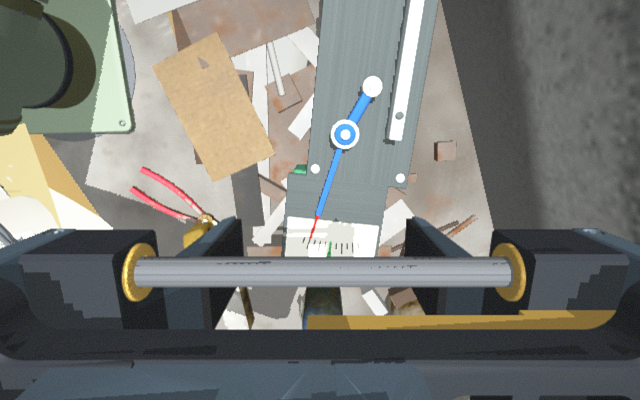

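Run:
```python
from h import *
im=cv2.imread("pics/w1.png")
cv2.imwrite("pics/z3.png",cv2.resize(im[190:265,280:390],None,fx=7,fy=7,interpolation=cv2.INTER_CUBIC))
cv2.imwrite("pics/z4.png",cv2.resize(im[0:190,290:450],None,fx=3.1,fy=3.1,interpolation=cv2.INTER_CUBIC))
```

```text
(no output)
```

View pics/z3.png

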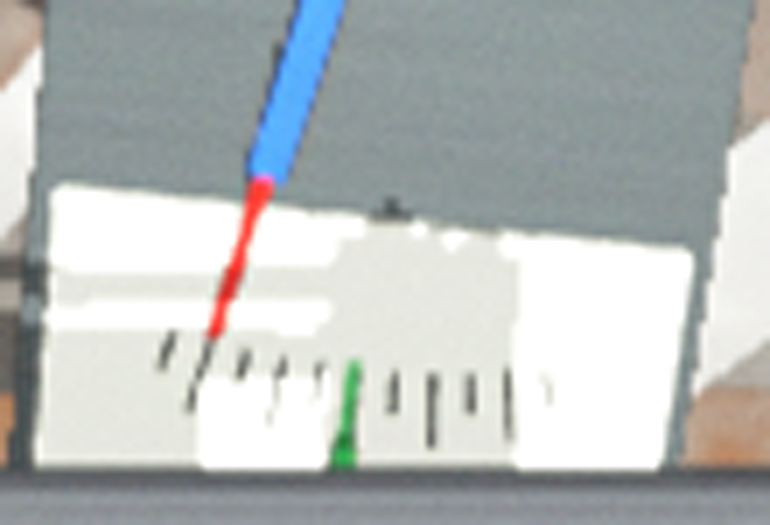

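View pics/z4.png

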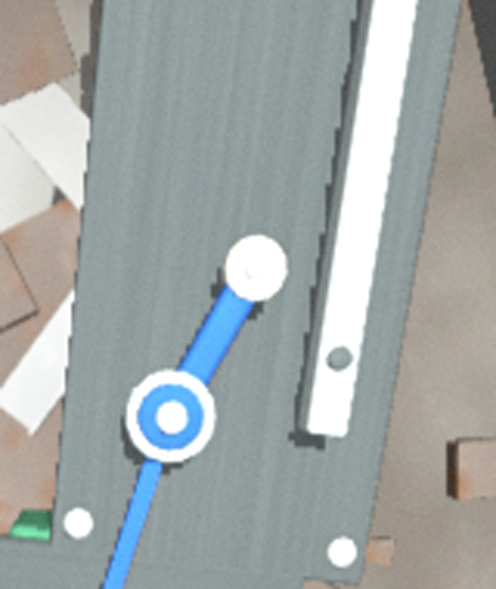

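```bash
cat >> h.py <<'E'
STAND=None
def w2s(p): 
    o,a=np.array(STAND[:2]),STAND[2]; d=np.atleast_2d(p)[:,:2]-o
    return np.c_[d@[np.cos(a),np.sin(a)],d@[-np.sin(a),np.cos(a)]]*1000
def s2w(x,y):
    a=STAND[2]; return (STAND[0]+(x*np.cos(a)-y*np.sin(a))/1000,STAND[1]+(x*np.sin(a)+y*np.cos(a))/1000)
E
python3 - <<'E'
from h import *
import h
c=np.load("pics/w1.npz")
a=lambda u,v:(290+(u+.5)/3.1-.5,(v+.5)/3.1-.5)
b=lambda u,v:(280+(u+.5)/7-.5,190+(v+.5)/7-.5)
sh=ray(c,a(257,267),.119)[0]
for zp in (.119,.13):print("piv",zp,ray(c,a(171,416),zp)[0])
# fence lane edge top; left(-x world) is lane side
im=c["image"]; m=((im.min(2)>235)).astype(np.uint8)
fe=[]
for v in range(5,130,8):
    xs=np.where(m[v,385:450])[0]
    if len(xs): fe.append((385+xs[0]-.5,v)); 
fe=np.array(fe);F=ray(c,fe,.119);k=np.polyfit(F[:,1],F[:,0],1);r=F[:,0]-np.polyval(k,F[:,1]);print("fence fit",k,np.abs(r).max())
hd=np.arctan2(-1,-k[0]);print("heading",np.degrees(hd))
print("shoe",sh)
tip=ray(c,b(214,335),.105)[0];cl=ray(c,[b(354,365),b(344,460)],.097);print("tip",tip,"cl",cl)
for hh in (hd,):
    cx,sx=np.cos(hh),np.sin(hh)
    o=sh[:2]-np.array([0*cx+.029*sx,0*sx-.029*cx]);h.STAND=(*o,hh);print(h.STAND)
    for n,p in dict(piv=ray(c,a(171,416),.13),sh=sh,fence=F,fend=ray(c,a(308,432),.119),tip=tip,cl=cl).items():print(n,w2s(p)[[0,-1]].round(1))
    for p in np.vstack([tip,cl]):
        d=w2s(p)[0]-[60,-55];print(np.hypot(*d),np.arctan2(d[1],d[0]))
E
```

```text
piv 0.119 [ 0.4319576  -0.11416064  0.119     ]
piv 0.13 [ 0.43126703 -0.11375087  0.13      ]
fence fit [0.13931845 0.50404017] 0.0004907816123533859
heading -97.93130771001378
shoe [ 0.46625519 -0.05812038  0.119     ]
tip [ 0.38238935 -0.25567653  0.105     ] cl [[ 0.41038956 -0.26594317  0.097     ]
 [ 0.40782543 -0.28682055  0.097     ]]
(np.float64(0.49497777745818344), np.float64(-0.06212196366319046), np.float64(-1.7092237603234488))
piv [[ 59.9 -56. ]
 [ 59.9 -56. ]]
sh [[ -0. -29.]
 [ -0. -29.]]
fence [[-91.2   0.2]
 [ 43.3  -0. ]]
fend [[60.4  0.9]
 [60.4  0.9]]
tip [[207.2 -84.8]
 [207.2 -84.8]]
cl [[213.5 -55.7]
 [234.6 -55.3]]
150.22476944623597 -0.19971882168871105
153.54485654265105 -0.004263518658123995
174.57522742971742 -0.0017955831802598434
```

```bash
sed -i 's/^STAND=None/STAND=(.49498,-.06212,-1.70922)/' h.py; python3 -m jog '0 -40 0 0 0 0 1; 0 -80 0 0 0 0 1; 0 -120 0 0 0 0 1; -5 -160 0 0 0 0 1; -10 -200 10 0 0 0 1; -15 -240 20 0 0 0 1; -20 -280 30 0 0 0 1; -25 -320 40 0 0 0 1; -30 -360 50 0 0 0 1; -40 -395 55 0 0 0 1; -44 -410 60 0 0 0 1; -44 -410 60 0 0 0 1'
python3 - <<'E'
from h import *
from rig import ctrl
plan(ctrl,(.372,.26,.30),-2)
c=ctrl.capture("wrist"); cv2.imwrite("pics/w2.png",c["image"][:,:,::-1]); np.savez("pics/w2.npz",**c)
E
```

```text
clock: 2.2
tool_pos: [0.3662, 0.2554, 0.3015]
tcp_rot: [-3.133, 0.021, 0.004]
ft_force: [-0.1, -1.2, 0.7]
gripper_width: 0.0908
now [0.3662 0.2554 0.3015] toolx yaw -0.78 shift [ 5.7 -4.7  1.6] turn [-0.46  0.14  1.22] F [-0.1 -1.2  0.7] t 2.2
```

View pics/w2.png

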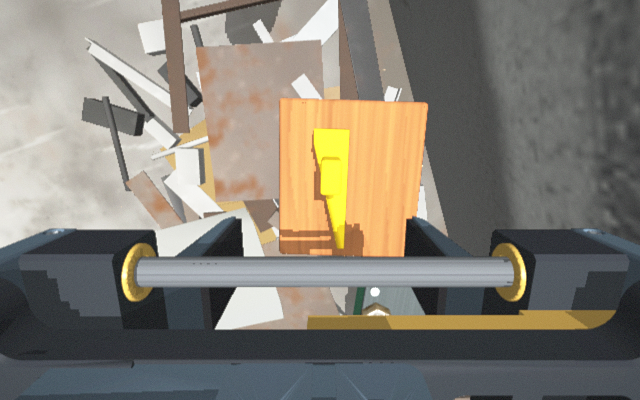

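Run:
```python
from h import *
c=np.load("pics/w2.npz"); im=c["image"]
cv2.imwrite("pics/z5.png",cv2.resize(im[115:260,300:365,::-1],None,fx=4,fy=4,interpolation=cv2.INTER_CUBIC))
hs=cv2.cvtColor(im,cv2.COLOR_RGB2HSV); m=cv2.inRange(hs,(24,150,120),(34,255,255))
L=[];Rr=[]
for v in range(125,250,5):
    xs=np.where(m[v,300:365])[0]
    if len(xs): print(v,300+xs[0],300+xs[-1],end=' | '); Rr.append((300+xs[-1]+.5,v))
Rr=np.array(Rr); P=ray(c,Rr,.125); k=np.polyfit(P[:,1],P[:,0],1); res=P[:,0]-np.polyval(k,P[:,1]);g=abs(res)<.0012;k=np.polyfit(P[g,1],P[g,0],1)
print("\nflat heading",np.degrees(np.arctan2(-1,-k[0])),k,(res*1000).round(1))
```

```text
130 314 349 | 135 314 349 | 140 314 348 | 145 314 348 | 150 315 348 | 155 317 348 | 160 318 347 | 165 319 347 | 170 320 347 | 175 321 347 | 180 321 346 | 185 321 346 | 190 321 346 | 195 326 346 | 200 327 345 | 205 328 345 | 210 329 345 | 215 330 345 | 220 331 344 | 225 332 343 | 230 333 343 | 235 335 343 | 240 336 343 | 245 337 343 | 
flat heading -92.91958808111815 [0.05100057 0.37837063] [-0.1  0.2 -0.5 -0.2  0.1  0.4 -0.4 -0.1  0.2  0.5 -0.3 -0.   0.3  0.6
 -0.2  0.1  0.4  0.7 -0.1 -0.9 -0.6 -0.3  0.   0.4]
```

View pics/z5.png

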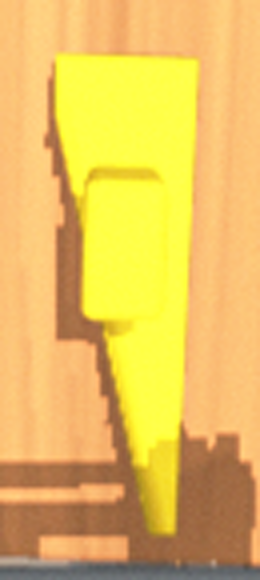

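Run:
```python
from h import *
from rig import ctrl
c=np.load("pics/w2.npz")
f=lambda u,v:(300+(u+.5)/4-.5,115+(v+.5)/4-.5)
print("grip top",ray(c,f(123,250),.171)); t=ray(c,[f(56,57),f(197,59)],.125);print("tail",t,t.mean(0)); print("nose",ray(c,f(164,533),.125))
h=np.radians(-92.6);d=np.array([np.cos(h),np.sin(h)])
o=t.mean(0)[:2]+.045*d; print("origin from tail",o)
plan(ctrl,(.366,.264,.20),-2.6); plan(ctrl,(.366,.264,.135),-2.6)
```

```text
grip top [[0.37291767 0.27185228 0.171     ]]
tail [[0.35638424 0.31620713 0.125     ]
 [0.39368829 0.31519058 0.125     ]] [0.37503627 0.31569885 0.125     ]
nose [[0.3848435  0.18159685 0.125     ]]
origin from tail [0.37299493 0.27074518]
now [0.3669 0.2537 0.3022] toolx yaw -0.85 shift [ -1.   -9.5 102.3] turn [-0.41  0.07  1.75] F [-0.1 -0.9  0.2] t 2.25
now [0.3669 0.2537 0.3022] toolx yaw -0.85 shift [ -0.9  -9.  167.3] turn [-0.41  0.07  1.75] F [-0.1 -0.9  0.2] t 2.25
```

```bash
python3 -m jog '5.5 -17 30 -0.4 0 1.8 1; 5.5 -17 60 -0.4 0 1.8 1; 5.5 -17 80 -0.4 0 1.8 1; 5.5 -17 80 -0.4 0 1.8 1'
python3 - <<'E'
from h import *
from rig import ctrl
plan(ctrl,(.373,.271,.135),-2.6)
E
```

```text
clock: 2.58
tool_pos: [0.3709, 0.2684, 0.2187]
tcp_rot: [3.135, -0.075, -0.012]
ft_force: [-0.0, -0.3, 0.0]
gripper_width: 0.0915
now [0.3709 0.2684 0.2187] toolx yaw -2.74 shift [ 2.7 -3.2 83.7] turn [ 0.32  0.45 -0.14] F [-0.  -0.3  0. ] t 2.5833
```

```bash
python3 -m jog '2.5 -3 30 0.3 0.4 0 1; 2.5 -3 60 0.3 0.4 0 1; 2.5 -3 78 0.3 0.4 0 1; 2.5 -3 84 0.3 0.4 0 1; 2.5 -3 84 0.3 0.4 0 1; 2.5 -3 84 0.3 0.4 0 1'
python3 - <<'E'
from h import *
from rig import ctrl
plan(ctrl,(.373,.271,.135),-2.6)
E
```

```text
clock: 3.08
tool_pos: [0.3742, 0.2709, 0.1363]
tcp_rot: [-3.14, 0.077, -0.002]
ft_force: [0.2, -0.5, -0.1]
gripper_width: 0.091
now [0.3742 0.2709 0.1363] toolx yaw -2.8 shift [-1.2 -0.   1.3] turn [-0.06 -0.09 -0.2 ] F [ 0.2 -0.5 -0.1] t 3.0833
```

Close with 20 N.

```bash
python3 -m jog '-1 0 1 0 0 0 -1; -1 0 1 0 0 0 -1; -1 0 1 0 0 0 -1; -1 0 1 0 0 0 -1; -1 0 1 0 0 0 -1; -1 0 1 0 0 0 -1; -1 0 1 0 0 0 -1; -1 0 1 0 0 0 -1' 20
python3 - <<'E'
from h import *
from rig import ctrl
plan(ctrl,(.373,.271,.135),-2.6)
E
```

```text
clock: 3.75
tool_pos: [0.3732, 0.271, 0.1353]
tcp_rot: [-3.14, 0.077, -0.002]
ft_force: [0.1, 0.6, 0.8]
gripper_width: 0.0408
now [0.3732 0.271  0.1353] toolx yaw -2.79 shift [-0.2  0.   0.3] turn [-0.06 -0.09 -0.19] F [0.1 0.6 0.8] t 3.75
```

```bash
python3 -m jog '0 0 0 0 0 0 -1; 0 0 0 0 0 0 -1; 0 0 0 0 0 0 -1; 0 0 0 0 0 0 -1; 0 0 0 0 0 0 -1;0 0 0 0 0 0 -1'
python3 - <<'E'
from h import *
from rig import ctrl
plan(ctrl,(.373,.271,.22),-2.6)
print(ctrl.get_state()["gripper_width"])
E
```

```text
clock: 4.25
tool_pos: [0.3732, 0.271, 0.1352]
tcp_rot: [-3.14, 0.077, -0.002]
ft_force: [0.4, -0.8, 0.1]
gripper_width: 0.0202
now [0.3732 0.271  0.1352] toolx yaw -2.8 shift [ -0.   -0.1 -84.8] turn [-0.06 -0.08 -0.2 ] F [ 0.4 -0.8  0.1] t 4.25
0.020249186308745927
```

```bash
python3 -m jog '0 0 -20 0 0 0 -1; 0 0 -45 0 0 0 -1; 0 0 -70 0 0 0 -1; 0 0 -70 0 0 0 -1'
python3 - <<'E'
from h import *
from rig import ctrl
x,y=s2w(-90,-23); print(x,y)
plan(ctrl,(x,y,.205),-7.93)
print(ctrl.get_state()["gripper_width"])
E
```

```text
clock: 4.58
tool_pos: [0.3752, 0.2725, 0.2091]
tcp_rot: [-3.135, 0.077, -0.013]
ft_force: [1.2, 1.7, -2.7]
gripper_width: 0.02
0.48461838458951406 0.030192712700284043
now [0.3752 0.2725 0.2091] toolx yaw -2.8 shift [121.1 236.7   3.6] turn [-0.38 -0.45  5.13] F [ 1.2  1.7 -2.7] t 4.5833
0.019958859967306678
```

```bash
python3 -m jog '15 25 2 -0.4 -0.4 1 -1; 30 58 4 -0.4 -0.4 2 -1; 46 90 4 -0.4 -0.4 3 -1; 62 122 4 -0.4 -0.4 4 -1; 80 155 4 -0.4 -0.4 5.1 -1; 95 187 4 -0.4 -0.4 5.1 -1; 110 215 4 -0.4 -0.4 5.1 -1; 121 237 4 -0.4 -0.4 5.1 -1; 121 237 4 -0.4 -0.4 5.1 -1; 121 237 4 -0.4 -0.4 5.1 -1'
python3 - <<'E'
from h import *
from rig import ctrl
x,y=s2w(-90,-23)
plan(ctrl,(x,y,.150),-7.93)
c=ctrl.capture("wrist"); cv2.imwrite("pics/w3.png",c["image"][:,:,::-1]); np.savez("pics/w3.npz",**c)
E
```

```text
clock: 5.42
tool_pos: [0.484, 0.0289, 0.203]
tcp_rot: [3.134, -0.221, -0.004]
ft_force: [0.0, -0.6, -1.5]
gripper_width: 0.0202
now [0.484  0.0289 0.203 ] toolx yaw -8.06 shift [ 0.6 -1.4 53. ] turn [ 0.03  0.13 -0.13] F [ 0.  -0.6 -1.5] t 5.4167
```

View pics/w3.png

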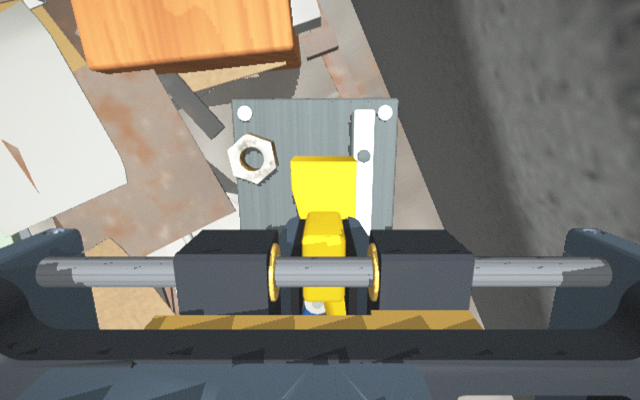

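Run:
```python
from h import *
c=np.load("pics/w3.npz"); im=c["image"]
hs=cv2.cvtColor(im,cv2.COLOR_RGB2HSV); m=cv2.inRange(hs,(24,150,120),(34,255,255))
q=[]
for v in range(162,212,4):
    xs=np.where(m[v,280:365])[0]; q.append((280+xs[-1]+.5,v)); print(v,280+xs[0],280+xs[-1],end='|')
print(w2s(ray(c,q,.193)).round(1)); t=w2s(ray(c,[(292,157.0),(356,157.0)],.193));print(t)
f=[]
for v in range(120,215,8):
    xs=np.where(im[v,345:375].min(1)>215)[0]
    if len(xs): f.append((345+xs[0]-.5,v))
print("fence",w2s(ray(c,f,.119)).round(1))
```

```text
162 291 356|166 291 355|170 291 355|174 291 355|178 291 355|182 291 355|186 292 355|190 292 355|194 293 355|198 295 354|202 296 354|206 297 354|210 298 354|[[-133.3   -4.3]
 [-131.    -4.9]
 [-128.7   -4.8]
 [-126.4   -4.7]
 [-124.1   -4.7]
 [-121.8   -4.6]
 [-119.5   -4.6]
 [-117.1   -4.5]
 [-114.8   -4.5]
 [-112.4   -5. ]
 [-110.    -5. ]
 [-107.6   -4.9]
 [-105.2   -4.9]]
[[-136.16463593  -40.69893231]
 [-136.09949299   -4.6821512 ]]
fence [[-1.565e+02 -0.000e+00]
 [-1.505e+02  1.000e-01]
 [-1.444e+02  2.000e-01]
 [-1.383e+02  4.000e-01]
 [-1.320e+02  5.000e-01]
 [-1.257e+02  1.250e+01]
 [-1.194e+02  3.100e+00]
 [-1.129e+02  2.500e+00]
 [-1.064e+02  2.600e+00]
 [-9.970e+01  2.800e+00]
 [-9.300e+01  2.900e+00]
 [-8.630e+01  3.100e+00]]
```

```bash
python3 -m jog '1 -1 25 0 0.1 -0.1 -1; 2 -1 45 0 0.1 -0.1 -1; 2.5 -1 60 0 0.1 -0.1 -1; 2.5 -1 65 0 0.1 -0.1 -1; 2.5 -1 65 0 0.1 -0.1 -1; 2.5 -1 66.5 0 0.1 -0.1 -1; 2.5 -1 66.5 0 0.1 -0.1 -1'
python3 - <<'E'
from h import *
from rig import ctrl
x,y=s2w(-90,-20)
plan(ctrl,(x,y,.135),-7.93)
E
```

```text
clock: 6.05
tool_pos: [0.4865, 0.0309, 0.1374]
tcp_rot: [-3.134, 0.214, -0.001]
ft_force: [0.1, -0.8, -3.1]
gripper_width: 0.0199
now [0.4865 0.0309 0.1374] toolx yaw -7.83 shift [1.2 1.  2.4] turn [-0.01 -0.05  0.1 ] F [ 0.1 -0.8 -3.1] t 6.05
```

```bash
python3 -m jog '0 1 1 0 0 0 -1; 0 1 2 0 0 0 -1; 0 1 2 0 0 0 -1'; python3 -m jog '0.5 0 0 0 0 0 -1; 1 0 0 0 0 0 -1; 1.5 0 0 0 0 0 -1; 1.5 0 0 0 0 0 -1'
```

```text
clock: 6.3
tool_pos: [0.4865, 0.0299, 0.1357]
tcp_rot: [-3.134, 0.215, -0.003]
ft_force: [-0.4, -0.5, -3.1]
gripper_width: 0.0199
clock: 6.63
tool_pos: [0.4882, 0.0296, 0.1357]
tcp_rot: [-3.134, 0.215, -0.003]
ft_force: [0.5, 0.1, -3.0]
gripper_width: 0.0197
```

```bash
python3 -m jog '-0.5 8 0 0 0 0 -1; -0.5 16 0 0 0 0 -1; -0.5 24 0 0 0 0 -1; -0.5 30 0 0 0 0 -1; -0.5 30 0.7 0 0 0 -1; -0.5 30 0.7 0 0 0 -1'
python3 - <<'E'
from h import *
from rig import ctrl
x,y=s2w(-50,-19)
plan(ctrl,(x,y,.135),-7.93)
for n in ["wrist","top"]:
  c=ctrl.capture(n); cv2.imwrite(f"pics/{n}4.png",c["image"][:,:,::-1]); np.savez(f"pics/{n}4.npz",**c)
im=cv2.imread("pics/top4.png");cv2.imwrite("pics/z6.png",cv2.resize(im[165:255,265:415],None,fx=5.3,fy=5.3,interpolation=cv2.INTER_CUBIC))
E
```

```text
clock: 7.13
tool_pos: [0.4837, -0.0007, 0.1352]
tcp_rot: [-3.134, 0.217, -0.004]
ft_force: [0.4, -1.5, -1.6]
gripper_width: 0.0201
now [ 0.4837 -0.0007  0.1352] toolx yaw -7.91 shift [0.6 9.2 0.2] turn [-0.01 -0.14  0.02] F [ 0.4 -1.5 -1.6] t 7.1333
```

View pics/wrist4.png

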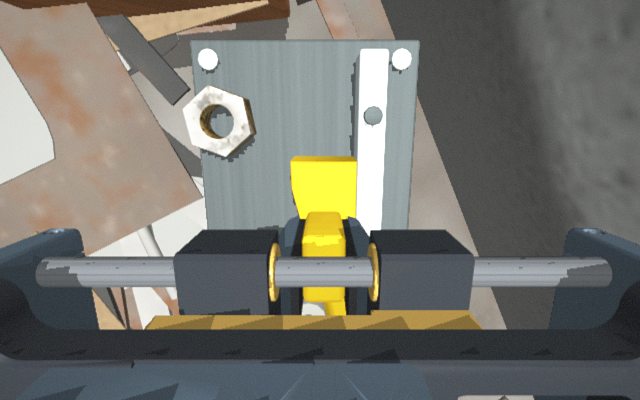

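View pics/z6.png

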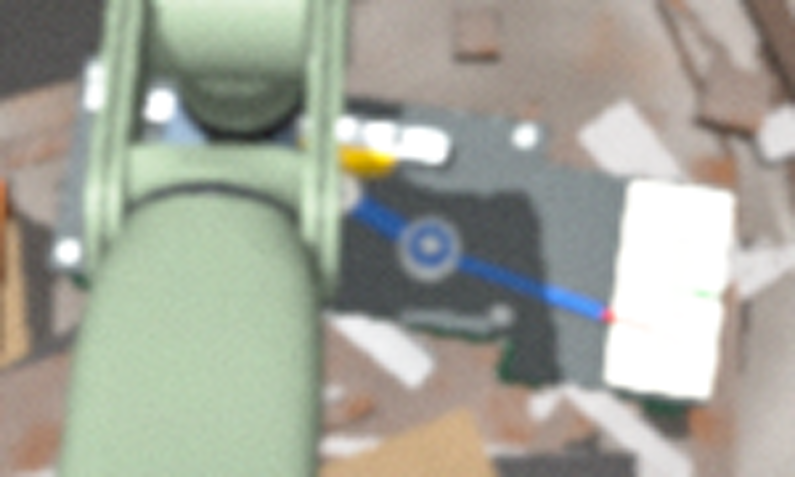

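```bash
cat >> h.py <<'E'
def ptr(c):
    im=c["image"];hs=cv2.cvtColor(im,cv2.COLOR_RGB2HSV)
    m=cv2.inRange(hs,(100,140,60),(125,255,255)); v,u=np.where(m>0)
    s=w2s(ray(c,np.c_[u,v],.105))-[60,-55]; r=np.hypot(*s.T)
    k=(s[:,0]>28)&(r<125)&(abs(s[:,1])<60); s=s[k]
    a=np.polyfit(s[:,0],s[:,1],1)
    # line through pivot
    th=np.arctan2((s[:,0]*s[:,1]).sum(),(s[:,0]**2).sum())
    rd=cv2.inRange(hs,(0,140,80),(8,255,255))|cv2.inRange(hs,(168,140,80),(180,255,255)); v,u=np.where(rd>0)
    q=w2s(ray(c,np.c_[u,v],.105))-[60,-55];r=np.hypot(*q.T);q=q[(r>90)&(r<160)&(abs(q[:,1])<60)&(q[:,0]>0)]
    return th,np.arctan(a[0]),k.sum(),len(q),(np.arctan2(*q.mean(0)[::-1]),np.hypot(*q.T).max()) if len(q) else None
E
python3 - <<'E'
from h import *
for n in ("top0","top4","w1"): print(n,ptr(np.load(f"pics/{n}.npz")))
E
```

```text
top0 (np.float64(-0.2028895353888455), np.float64(-0.19470637407771552), np.int64(58), 0, None)
top4 (np.float64(-0.2027897590618546), np.float64(-0.20007724600341506), np.int64(55), 0, None)
w1 (np.float64(-0.20396027431246364), np.float64(-0.20103300374960706), np.int64(368), 39, (np.float64(-0.2019155510878976), np.float64(149.6797343882903)))
```

```bash
python3 -m jog '0.3 2 0 0 0 0 -1; 0.3 4 0 0 0 0 -1; 0.3 6 0 0 0 0 -1; 0.3 8 0 0 0 0 -1; 0.3 10 0 0 0 0 -1; 0.3 12 0 0 0 0 -1; 0.3 12 0 0 0 0 -1'
python3 - <<'E'
from h import *
from rig import ctrl
c=ctrl.capture("top"); print(ptr(c))
plan(ctrl,(*s2w(-9.5,-19),.135),-7.93)
E
```

```text
clock: 7.82
tool_pos: [0.4828, -0.0107, 0.1356]
tcp_rot: [-3.131, 0.216, -0.005]
ft_force: [0.2, 6.1, 0.2]
gripper_width: 0.0199
(np.float64(-0.19136623423302837), np.float64(-0.1975990805029992), np.int64(54), 0, None)
now [ 0.4828 -0.0107  0.1356] toolx yaw -7.9 shift [ 0.1 39.7  0.4] turn [-0.21 -0.17  0.03] F [-0.5  5.8  0.2] t 7.8667
```

```bash
python3 -m jog '0.1 2 0.2 0 0 0 -1; 0.1 4 0.2 0 0 0 -1; 0.1 6 0.2 0 0 0 -1; 0.1 8 0.2 0 0 0 -1; 0.1 10 0.2 0 0 0 -1; 0.1 10 0.2 0 0 0 -1'
python3 - <<'E'
from h import *
from rig import ctrl
c=ctrl.capture("top"); print(ptr(c))
plan(ctrl,(*s2w(-9.5,-19),.135),-7.93)
E
```

```text
clock: 8.37
tool_pos: [0.4817, -0.0185, 0.1359]
tcp_rot: [-3.126, 0.217, -0.006]
ft_force: [-0.5, 8.3, 1.4]
gripper_width: 0.0197
(np.float64(-0.1558137140122118), np.float64(-0.16506645712323628), np.int64(53), 0, None)
now [ 0.4817 -0.0185  0.1359] toolx yaw -7.93 shift [ 0.1 31.9  0.7] turn [-0.47 -0.18 -0.  ] F [-0.2  8.6  2. ] t 8.4167
```

```bash
python3 -m jog '0.1 3 0.2 -0.4 0 0 -1; 0.1 5 0.2 -0.4 0 0 -1; 0.1 7 0.2 -0.4 0 0 -1; 0.1 9 0.2 -0.4 0 0 -1; 0.1 11 0.2 -0.4 0 0 -1; 0.1 13 0.2 -0.4 0 0 -1; 0.1 13 0.2 -0.4 0 0 -1'
python3 - <<'E'
from h import *
from rig import ctrl
c=ctrl.capture("top"); print(ptr(c))
plan(ctrl,(*s2w(-9.5,-19),.135),-7.93)
E
```

```text
clock: 9.0
tool_pos: [0.4803, -0.0291, 0.1359]
tcp_rot: [-3.128, 0.218, -0.006]
ft_force: [0.1, 7.7, 0.1]
gripper_width: 0.0197
(np.float64(-0.10760935153147681), np.float64(-0.10834048368805603), np.int64(55), 0, None)
now [ 0.4803 -0.0291  0.1359] toolx yaw -7.97 shift [ 0.1 21.2  0.8] turn [-0.35 -0.17 -0.04] F [0.3 8.1 0.3] t 9.05
```

```bash
python3 -m jog '0.1 3 0.2 -0.3 0 0 -1; 0.1 5 0.2 -0.3 0 0 -1; 0.1 7 0.2 -0.3 0 0 -1; 0.1 9 0.2 -0.3 0 0 -1; 0.1 11 0.2 -0.3 0 0 -1; 0.1 13 0.2 -0.3 0 0 -1; 0.1 14 0.2 -0.3 0 0 -1; 0.1 14 0.2 -0.3 0 0 -1'
python3 - <<'E'
from h import *
from rig import ctrl
c=ctrl.capture("top"); print(ptr(c))
plan(ctrl,(*s2w(-9.5,-19),.135),-7.93)
E
```

```text
clock: 9.72
tool_pos: [0.4787, -0.0404, 0.136]
tcp_rot: [-3.128, 0.219, -0.006]
ft_force: [0.4, 9.8, -0.3]
gripper_width: 0.02
(np.float64(-0.05514052367228579), np.float64(-0.05481600093535779), np.int64(51), 0, None)
now [ 0.4787 -0.0404  0.136 ] toolx yaw -8.02 shift [0.1 9.8 0.9] turn [-0.37 -0.18 -0.08] F [-0.2  9.1 -0. ] t 9.7667
```

```bash
python3 -m jog '0.1 3 0.2 -0.3 0 0 -1; 0.1 5 0.2 -0.3 0 0 -1; 0.1 7 0.2 -0.3 0 0 -1; 0.1 9 0.2 -0.3 0 0 -1; 0.1 11 0.2 -0.3 0 0 -1; 0.1 12.5 0.2 -0.3 0 0 -1; 0.1 12.5 0.2 -0.3 0 0 -1'
python3 - <<'E'
from h import *
from rig import ctrl
c=ctrl.capture("top"); print(ptr(c))
plan(ctrl,(*s2w(-9.5,-19),.135),-7.93)
E
```

```text
clock: 10.35
tool_pos: [0.4774, -0.05, 0.136]
tcp_rot: [-3.127, 0.221, -0.006]
ft_force: [0.8, 10.5, -0.1]
gripper_width: 0.0199
(np.float64(-0.01515002351125812), np.float64(-0.015929141375044153), np.int64(54), 0, None)
now [ 0.4774 -0.0499  0.136 ] toolx yaw -8.07 shift [0.1 0.1 1. ] turn [-0.42 -0.18 -0.14] F [-0.   9.6  0.7] t 10.4
```

```bash
python3 -m jog '0 0 0 0 0 0 -0.1; 0 0 0 0 0 0 -0.1; 0 0 0 0 0 0 -0.1; 0 0 0 0 0 0 -0.1; 0 0 0 0 0 0 -0.1; 0 0 -20 0 0 0 -0.1;  0 0 -55 0 0 0 -0.1; 0 0 -90 0 0 0 -0.1; 0 -20 -120 0 0 0 -0.1; 0 -20 -120 0 0 0 -0.1'
python3 - <<'E'
from h import *
from rig import ctrl
c=ctrl.capture("top"); print(ptr(c))
plan(ctrl,(*s2w(-9.5,-19),.135),-7.93)
c=ctrl.capture("wrist"); cv2.imwrite("pics/w5.png",c["image"][:,:,::-1]); np.savez("pics/w5.npz",**c); print(ptr(c))
E
```

```text
clock: 11.23
tool_pos: [0.4833, -0.0298, 0.2625]
tcp_rot: [-3.125, 0.22, -0.026]
ft_force: [0.8, 0.1, -0.3]
gripper_width: 0.0408
(np.float64(-0.015682959787316042), np.float64(-0.012573214831851011), np.int64(55), 0, None)
now [ 0.4817 -0.0306  0.2595] toolx yaw -8.01 shift [ -2.8  20.9 124.3] turn [-0.45 -0.62 -0.08] F [-0.   0.9  0.4] t 11.2833
(np.float64(-0.022993315625635485), np.float64(-0.003896313438963799), np.int64(145), 0, None)
```

View pics/w5.png

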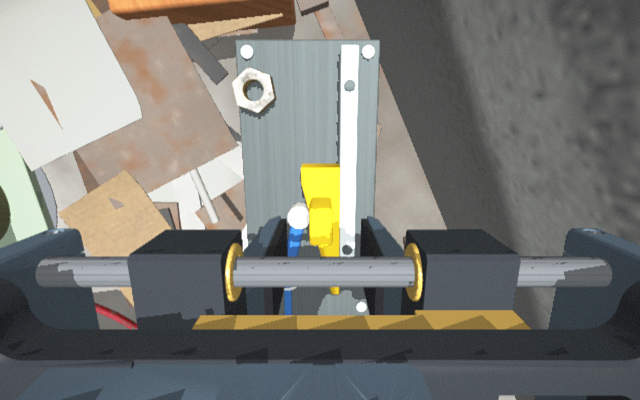

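Run:
```python
from h import *
from rig import ctrl
plan(ctrl,(.404,-.18,.36),-8)
```

```text
now [ 0.4802 -0.0309  0.2572] toolx yaw -8.02 shift [ -54.   157.5 -104.2] turn [-0.4  -0.34 -0.02] F [-0.8 -1.7 -0.4] t 11.3333
```

```bash
python3 -m jog '0 0 -35 0 0 0 0; -5 15 -70 0 0 0 0; -15 45 -100 0 0 0 0; -30 80 -104 0 0 0 0; -42 115 -104 0 0 0 0; -54 145 -104 -0.4 -0.3 0 0; -54 157 -104 -0.4 -0.3 0 0; -54 157 -104 -0.4 -0.3 0 0; -54 157 -104 -0.4 -0.3 0 0'
python3 - <<'E'
from h import *
from rig import ctrl
c=ctrl.capture("wrist"); cv2.imwrite("pics/w6.png",c["image"][:,:,::-1]); np.savez("pics/w6.npz",**c); print(ptr(c))
im=c["image"][:,:,::-1];cv2.imwrite("pics/z7.png",cv2.resize(im[0:265,280:420],None,fx=2.2,fy=2.2)); cv2.imwrite("pics/z8.png",cv2.resize(im[190:265,280:390],None,fx=7,fy=7,interpolation=cv2.INTER_CUBIC))
c=ctrl.capture("top");print(ptr(c));plan(ctrl,(.404,-.18,.36),-8)
E
```

```text
clock: 12.08
tool_pos: [0.4035, -0.1798, 0.3583]
tcp_rot: [-3.132, 0.223, 0.003]
ft_force: [-0.2, -0.0, -0.6]
gripper_width: 0.0453
(np.float64(-0.023345828891297868), np.float64(-0.017422500098872952), np.int64(381), 35, (np.float64(-0.02121072141535989), np.float64(148.87562424938392)))
(np.float64(-0.035980826708088366), np.float64(-0.041063839651106084), np.int64(13), 0, None)
now [ 0.4041 -0.1789  0.3588] toolx yaw -8.0 shift [ 0.1  1.1 -1.2] turn [-0.07  0.07  0.  ] F [-0.6 -0.2 -0.2] t 12.1833
```

View pics/w6.png

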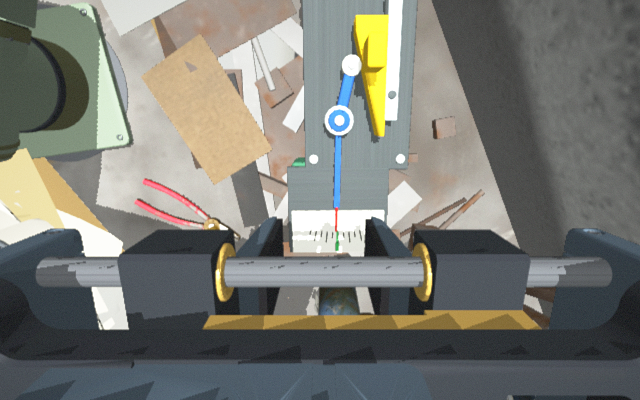

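View pics/z8.png

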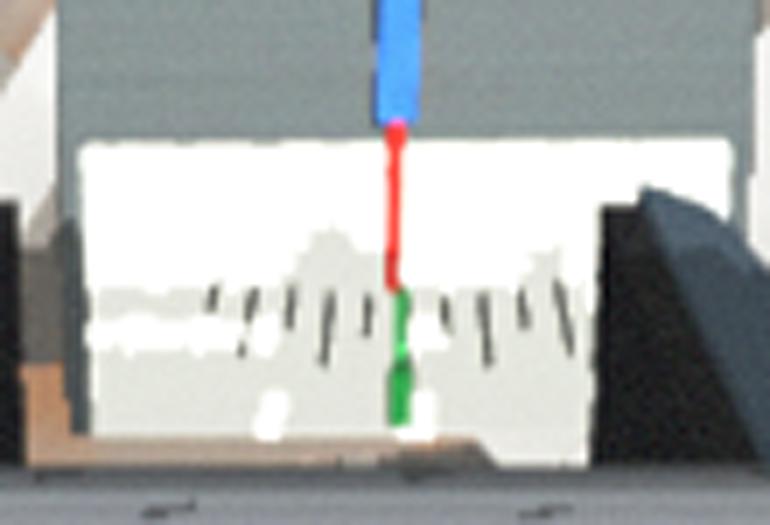

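Run:
```python
from h import *
c=np.load("pics/w6.npz"); im=c["image"]; hs=cv2.cvtColor(im,cv2.COLOR_RGB2HSV)
b=lambda u,v:(280+(u+.5)/7-.5,190+(v+.5)/7-.5)
for n,p,z in (("tip",b(391,286),.105),("cl",b(403,297),.097),("clin",b(400,400),.097),("clblk",b(400,400),.105)):
    d=w2s(ray(c,p,z))[0]-[60,-55]; print(n,d,np.arctan2(d[1],d[0]))
g=cv2.inRange(hs,(45,120,60),(80,255,255));v,u=np.where(g>0);k=(v>220)&(v<252)&(u>320)&(u<350)
print(np.c_[u,v][k].T)
d=w2s(ray(c,np.c_[u,v][k],.097))-[60,-55];print(np.arctan2(d[:,1],d[:,0]).round(3),np.arctan2(d[:,1],d[:,0]).mean())
```

```text
tip [149.4563313   -3.26972576] -0.0218739763153524
cl [154.58588369  -0.53734049] -0.0034759857348520447
clin [176.92634496  -1.00351791] -0.005671892165281445
clblk [173.70192812  -1.3223235 ] -0.00761245410008933
[[337 337 337 337 337 337 337 337 337 337 337 336 337 336 337 338 336 337
  336 337 336 337 336 337 336 337]
 [232 233 234 235 236 237 238 239 240 241 242 243 243 244 244 244 245 245
  246 246 247 247 248 248 249 249]]
[-0.005 -0.005 -0.005 -0.004 -0.004 -0.004 -0.004 -0.004 -0.004 -0.004
 -0.004 -0.012 -0.004 -0.012 -0.004  0.005 -0.012 -0.003 -0.012 -0.003
 -0.011 -0.003 -0.011 -0.003 -0.011 -0.003] -0.0056644665469943395
```

Run:
```python
from h import *
from rig import ctrl
c=np.load("pics/w6.npz"); im=c["image"]
cv2.imwrite("pics/z9.png",cv2.resize(im[0:150,340:410,::-1],None,fx=4,fy=4,interpolation=cv2.INTER_CUBIC))
plan(ctrl,(.4774,-.05,.22),-7.93)
```

```text
now [ 0.4041 -0.1789  0.3588] toolx yaw -8.0 shift [  54.8 -137.7  138.9] turn [-0.07  0.07 -0.07] F [-0.6 -0.2 -0.2] t 12.1833
```

View pics/z9.png

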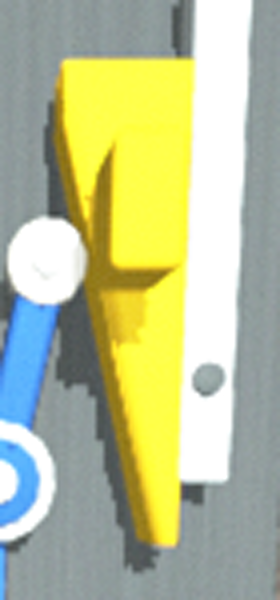

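```bash
python3 -m jog '10 -30 5 0 0 0 0; 22 -60 30 0 0 0 0; 35 -95 60 0 0 0 0; 48 -125 95 0 0 0 0; 55 -138 125 0 0 0 0; 55 -138 139 0 0 0 0; 55 -138 139 0 0 0 0; 55 -138 139 0 0 0 0'
python3 - <<'E'
from h import *
from rig import ctrl
plan(ctrl,(.4774,-.05,.136),-7.93)
E
```

```text
clock: 12.85
tool_pos: [0.4773, -0.0486, 0.2193]
tcp_rot: [-3.133, 0.215, 0.006]
ft_force: [0.0, 0.1, 0.7]
gripper_width: 0.0452
now [ 0.4773 -0.0486  0.2193] toolx yaw -7.87 shift [ 0.6  1.4 83.3] turn [-0.05  0.21  0.06] F [0.  0.1 0.7] t 12.85
```

```bash
python3 -m jog '0.6 1.4 30 0 0.2 0 0; 0.6 1.4 60 0 0.2 0 0; 0.6 1.4 78 0 0.2 0 0; 0.6 1.4 83 0 0.2 0 0; 0.6 1.4 83 0 0.2 0 0; 0.6 1.4 83 0 0.2 0 -1; 0.6 1.4 83 0 0.2 0 -1; 0.6 1.4 83 0 0.2 0 -1; 0.6 1.4 83 0 0.2 0 -1; 0.6 1.4 83 0 0.2 0 -1; 0.6 1.4 83 0 0.2 0 -1; 0.6 1.4 83 0 0.2 0 -1'
python3 - <<'E'
from h import *
from rig import ctrl
plan(ctrl,(*s2w(-9.5,-19),.135),-7.93)
c=ctrl.capture("top");print(ptr(c))
E
```

```text
clock: 13.85
tool_pos: [0.4775, -0.0499, 0.1372]
tcp_rot: [-3.133, 0.215, -0.001]
ft_force: [-2.2, 0.6, 5.6]
gripper_width: 0.0201
now [ 0.4775 -0.0499  0.1372] toolx yaw -7.85 shift [-0.   0.2  2.2] turn [-0.05 -0.03  0.08] F [-2.2  0.6  5.6] t 13.85
(np.float64(-0.016186842016582305), np.float64(-0.017424057569586763), np.int64(55), 0, None)
```

```bash
python3 -m jog '0 1.5 0 0 0 0 -1; 0 3 0 0 0 0 -1; 0 4.5 0 0 0 0 -1; 0 5.5 0 0 0 0 -1; 0 5.5 0 0 0 0 -1'
python3 - <<'E'
from h import *
from rig import ctrl
plan(ctrl,(*s2w(-9.5,-19),.135),-7.93)
c=ctrl.capture("top");print(ptr(c))
E
```

```text
clock: 14.32
tool_pos: [0.4773, -0.0515, 0.1378]
tcp_rot: [-3.125, 0.217, -0.002]
ft_force: [0.6, 13.6, 5.3]
gripper_width: 0.02
now [ 0.4773 -0.0515  0.1378] toolx yaw -7.96 shift [-0.  -1.3  2.8] turn [-0.53 -0.05 -0.03] F [ 0.6 13.6  5.3] t 14.3167
(np.float64(-0.009646400085170467), np.float64(-0.005901257988196804), np.int64(51), 0, None)
```

```bash
python3 -m jog '0 2.5 0 -0.2 0 0 -1; 0 3.5 0 -0.3 0 0 -1; 0 4.5 0 -0.3 0 0 -1; 0 5 0 -0.3 0 0 -1; 0 5 0 -0.3 0 0 -1'
python3 - <<'E'
from h import *
from rig import ctrl
plan(ctrl,(*s2w(-9.5,-19),.135),-7.93)
c=ctrl.capture("top");print(ptr(c))
E
```

```text
clock: 14.78
tool_pos: [0.4771, -0.0528, 0.1381]
tcp_rot: [-3.123, 0.219, -0.003]
ft_force: [1.3, 12.6, 2.2]
gripper_width: 0.0201
now [ 0.4771 -0.0528  0.1381] toolx yaw -8.03 shift [ 0.  -2.7  3.1] turn [-0.65 -0.05 -0.1 ] F [ 1.3 12.6  2.2] t 14.7833
(np.float64(-0.0031458088806229282), np.float64(0.005669820511895367), np.int64(51), 0, None)
```

```bash
python3 -m jog '0 0 0 0 0 0 0; 0 0 0 0 0 0 0; 0 0 0 0 0 0 0; 0 0 0 0 0 0 0; 0 0 0 0 0 0 0; 0 0 -20 0 0 0 0; 0 0 -55 0 0 0 0; 0 0 -90 0 0 0 0; 0 0 -125 0 0 0 0; 0 0 -125 0 0 0 0'
python3 - <<'E'
from h import *
from rig import ctrl
c=ctrl.capture("top");print(ptr(c))
plan(ctrl,(.404,-.18,.36),-8)
E
```

```text
clock: 15.67
tool_pos: [0.4804, -0.055, 0.27]
tcp_rot: [-3.124, 0.22, -0.024]
ft_force: [1.4, -0.3, 0.0]
gripper_width: 0.0454
(np.float64(-0.004959730149269252), np.float64(0.005831468011778726), np.int64(51), 0, None)
now [ 0.4789 -0.0548  0.2667] toolx yaw -8.05 shift [-55.7 133.5 -95.3] turn [-0.63 -0.55 -0.05] F [ 0.5  0.6 -0.5] t 15.7167
```

```bash
python3 -m jog '0 0 -35 0 0 0 0; -5 15 -70 0 0 0 0; -15 45 -95 0 0 0 0; -30 80 -95 -0.6 -0.5 0 0; -42 110 -95 -0.6 -0.5 0 0; -56 133 -95 -0.6 -0.5 0 0; -56 133 -95 -0.6 -0.5 0 0; -56 133 -95 -0.6 -0.5 0 0; -56 133 -95 -0.6 -0.5 0 0; -56 133 -95 -0.6 -0.5 0 0'
python3 - <<'E'
from h import *
from rig import ctrl
c=ctrl.capture("wrist"); np.savez("pics/w7.npz",**c); print(ptr(c))
im=c["image"][:,:,::-1]; cv2.imwrite("pics/z10.png",cv2.resize(im[190:265,280:390],None,fx=7,fy=7,interpolation=cv2.INTER_CUBIC)); cv2.imwrite("pics/z11.png",cv2.resize(im[0:265,230:450],None,fx=2.2,fy=2.2))
K,E=c["intrinsics"],c["extrinsics"];hs=cv2.cvtColor(c["image"],cv2.COLOR_RGB2HSV);m=cv2.inRange(hs,(24,150,120),(34,255,255))
v,u=np.where(m>0);z=c["depth"][v,u];P=np.c_[(u-K[0,2])/K[0,0]*z,(v-K[1,2])/K[1,1]*z,z]@E[:3,:3].T+E[:3,3]
s=w2s(P)
for a,b in((-60,-40),(20,40),(50,80)):
    k=(s[:,0]>a)&(s[:,0]<b)&(P[:,2]>.1)&(P[:,2]<.14);print("wedge top z",a,b,k.sum(),np.median(P[k,2]) if k.any() else 0)
E
```

```text
clock: 16.55
tool_pos: [0.4042, -0.1788, 0.359]
tcp_rot: [-3.133, 0.219, 0.0]
ft_force: [-0.2, -0.2, -0.2]
gripper_width: 0.0456
(np.float64(-0.014049526671419966), np.float64(-0.0048579634371444325), np.int64(381), 36, (np.float64(-0.012468753517576129), np.float64(149.48981614481187)))
wedge top z -60 -40 407 0.12770843672485815
wedge top z 20 40 322 0.12625644444817097
wedge top z 50 80 273 0.1256857421319551
```

View pics/z10.png

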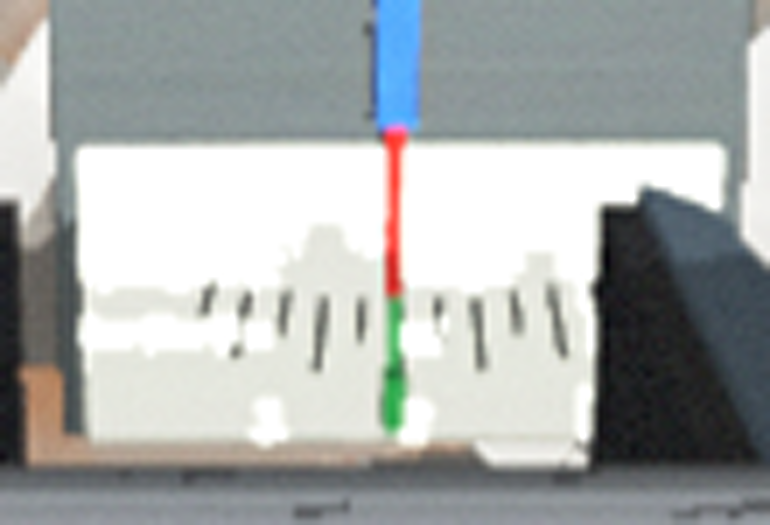

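View pics/z11.png

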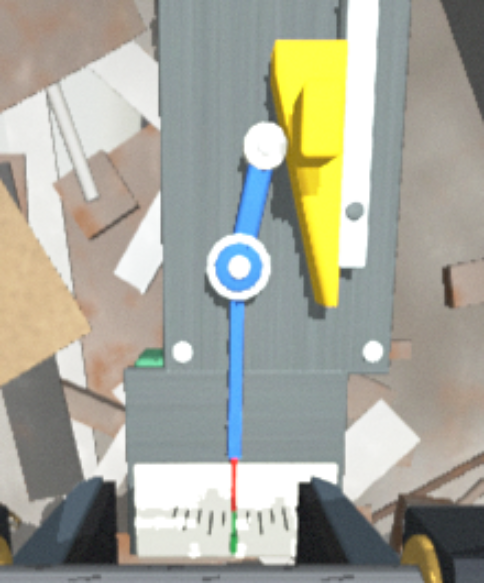

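Run:
```python
from h import *
from rig import ctrl
c=ctrl.capture("wrist"); print(ptr(c)); print(ctrl.get_state()["clock"]); ctrl.job_done()
```

```text
(np.float64(-0.014287094313021142), np.float64(0.0009584359092749153), np.int64(379), 38, (np.float64(-0.011606168215527892), np.float64(149.4973567547225)))
16.65
the job is handed in; nothing more can be done
```

The wedge is in the lane, thin end towards the shoe, holding the arm by itself with the pointer about 1 mm short of the green clip (tolerance 5 mm). I handed the job in at 16.7 s of the 64 s allowed.

I gripped the wedge by its block, set it against the fence and drove it in by small steps. After letting go, the pointer stood about 2.6 mm short, so I gripped it again and drove it about 3 mm further. The highest push I read was about 14 N, but force was only read at the end of each move, so brief peaks in between are not ruled out.

**Last checks, with the gripper clear:**
- **Pointer:** the wrist camera put it at about -0.013 rad against about -0.0055 rad for the clip. It stayed there in two wrist pictures after I let go, within measuring noise. The top camera agreed to within about 2 mm.
- **Wedge:** it lay along the fence face. The depth picture showed its top 1–3 mm above the nominal 125 mm and about 0.02 rad higher at the tail (limit 0.06). I did not work out how much of that is camera error.
- **Clip and other objects:** the clip's position read the same before and after, to within about 0.3 mm, up to the last drive. I did not measure the thermos, bottle or nut again at the end; the gripper's path kept clear of them.

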